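# Flip the repaired part's status flag from red to green

## Task

The brass filler neck is repaired: flip the status flag at the left end of its tray right over its pivot, away from you, until it lies flat with the green face up. Only push it with the fingertips or the outside of the fingers, without pinching it. Leave the other tray's flag red and do not shift any of the parts or tools.

Things in the scene. Friction and masses are not known exactly. Their poses are not given: they have to be found in the camera images.
- neck_flag (a joint): stiff hinge of the neck tray's flag, rad: 0 = flat to the front (stand -x, robot side), RED up; pi/2 = upright; stop at 3.14 = flat to the back, GREEN up. Starts at 0 to 0.25. Friction 0.05 N m, no spring: 0.7 to 1 N at the free edge moves it and it stays where left, so it must be pushed all the way over
- neck_hinge (a point): middle of the pivot axis of the neck tray's flag, fixed, 125 mm above the bench. y = pivot axis, x = to the back of the stand (away from the robot within 0.25 rad), z up. Grey stand: base plate 110 (x) x 84 (y) x 6 mm; cheeks 24 x 5 at y = +-38.5, tops 12 above the axis; rest posts at x = +-25, 12 thick, 50 wide, that carry the flat flag
- neck_edge (a point): middle of the moving free edge of the neck tray's flag, in mid-thickness, 70 mm from the pivot axis. The flag: black plate 60 wide, 64 long (6 to 70 mm from the axis), 4 thick, with a 50 x 54 x 2 red plate on one face, green on the other (8 in all). Lying flat, its outer 39 mm overhang the rest post, with only air below down to the 6 mm base plate and the bench: a fingertip fits beneath
- neck_tray: fixed bright metal tray, 140 (x) x 140 (y) x 25 mm high, floor and walls 3 mm, origin at the centre of its underside; the brass filler neck lies in it. Its flag stand is tied by a dark strap over the rim to its left end: pivot middle 117 mm from the tray's origin along its +y (to the robot's left); same x, y axes
- cap_flag (a joint): stiff hinge of the cap tray's flag, rad: 0 = flat to the front (stand -x, robot side), RED up; pi/2 = upright; stop at 3.14 = flat to the back, GREEN up. Starts at 0 to 0.25. Friction 0.05 N m, no spring: 0.7 to 1 N at the free edge moves it and it stays where left, so it must be pushed all the way over
- cap_hinge (a point): middle of the pivot axis of the cap tray's flag, fixed, 125 mm above the bench. y = pivot axis, x = to the back of the stand (away from the robot within 0.25 rad), z up. Grey stand: base plate 110 (x) x 84 (y) x 6 mm; cheeks 24 x 5 at y = +-38.5, tops 12 above the axis; rest posts at x = +-25, 12 thick, 50 wide, that carry the flat flag
- cap_edge (a point): middle of the moving free edge of the cap tray's flag, in mid-thickness, 70 mm from the pivot axis. The flag: black plate 60 wide, 64 long (6 to 70 mm from the axis), 4 thick, with a 50 x 54 x 2 red plate on one face, green on the other (8 in all). Lying flat, its outer 39 mm overhang the rest post, with only air below down to the 6 mm base plate and the bench: a fingertip fits beneath
- cap_tray: fixed bright metal tray, 140 (x) x 140 (y) x 25 mm high, floor and walls 3 mm, origin at the centre of its underside; the grey radiator cap lies in it. Its flag stand is tied by a dark strap over the rim to its left end: pivot middle 117 mm from the tray's origin along its +y (to the robot's left); same x, y axes
- neck: loose brass filler neck, 59 x 70 x 33 mm, a short flanged ring with a side spout, in its tray; origin at the centre of its underside
- cap: loose grey radiator cap with two ears, 58 x 70 x 16 mm, in the other tray; origin at the centre of its underside
- tape_measure: loose yellow tape measure, 36 x 82 x 64 mm, bystander behind the trays; origin at its underside
- thread_tape: loose white roll of thread tape, 53 mm across, 14 high, bystander behind the trays; origin at its underside
- brass_nut: loose brass hexagon nut, 34 x 39 x 20 mm, bystander in front of the trays; origin at its underside

How it is judged:
By the outcome, as a careful person would: the job done as asked, in the order asked, and still so for the second after the job is handed in, with the robot touching nothing.
It also fails if it takes over 38 s, if anything falls off the work surface, if the arm or the gripper's body presses on something with over 40 N, if the wrist force passes 120 N, or if a joint passes its speed limit or range.

## Robot

A 7-joint arm with a two-finger parallel gripper is mounted at the origin on a cart in front of the work surface, level with it; the furniture and walls round the work are solid. World frame = base frame: x ahead of the robot, y to its left, z up, the work surface at z = 0. Lengths are in m, angles in rad, forces in N, time in s.
With the tool pointing down it reaches from about 0.4 to 0.85 m from the base axis. Payload 4.5 kg.
Tool frame: the origin (TCP) lies at the very end of the fingers, on their centre line; the grasp point (between the pads) lies 19 mm behind it; z points along the fingers, y is the line along which they close (so a half turn about z gives the same grasp; the last joint's range is limited). The gripper opens to 85 mm and grips with 20 to 120 N. Pads are 22 mm wide; open, the fingers measure 114 mm over their backs; the gripper's body (76 mm by 85 mm) begins 54 mm behind the grasp point. The pads swing forward as they close: fully open they stand 13 mm farther back than shut.
Start: joints at [-1.297, 0.689, -0.195, 1.565, 0.157, 0.902, -0.215], TCP at [0.148, 0.607, 0.231] pointing down, gripper open.
Joint ranges: [-3.01, 3.01], [-0.46, 2.08], [-1.47, 1.51], [0.13, 2.56], [-1, 4.14], [0.04, 2.09], [-2.66, 2.66]. Speed limits (rad/s): [2.57, 2.57, 3.14, 3.14, 3.14, 3.14, 3.14].

## Interface

Orientations are given as a rotation vector (axis times angle).
In Python, from station import sense, camera, calibration, finish_job, look_for, trace, landmark_of gives the robot as it stands. The module is installed in compiled form; this text tells all that it offers.
- The arm moves only by the tool carry_out, never from a script. Its argument "plan" is a list of rows, each an object of numbers: "dx", "dy", "dz": the shift along the tool's x, y, z in mm; "twist": the turn about the tool's z in degrees. A call has 1 to 10 rows; each row shifts and turns the commanded pose from where the row before left it, along the tool's axes as they then stand; what a row does not reach is not made up. A row lasts 1/8 s, in which the tool goes at most 62.5 mm and 10.7 degrees, less where a joint would pass 70% of its speed; a pose out of reach is approached as far as the arm can. A call with a gripper value outside its range is refused whole. "claw" is the closure in counts, from 0 (fully open) to 255 (shut), set as the call begins (left out, the last holds). The fingers move at their own pace and stop on an object; "force" is the grip in N (left out, the last holds). Time passes only in rows, so rows that do not move let the fingers close. It gives the time, the measured TCP pose, the force, the opening and the grip force at its end, in the units of the state.
- sense(): the state, without advancing time (a new reading comes with each control period).
- camera(name): name is "side" or "top"; returns (picture, depth): 480x640x3 uint8, red, green, blue; 480x640 float32, m along the optical axis (not along the pixel's ray), 0 where there is no reading.
- calibration(name): a dict with "K" (3x3 intrinsics, pixels), "R" (3x3) and "t" (3): a world point X has camera coordinates R X + t. Camera axes: x right, y down, z forward; pixel columns grow to the right and rows downward; lengths in m; the calibration is good to about 2 mm. A picture is of the moment at which its call begins. calibration takes no time and is no camera call.
- finish_job(): hands the job in; it is judged then, once.
Trained networks look in the newest picture that a camera, given by its name, has taken for a name from the list of things; names that differ only in an ending like _2 or _b are one class to them, and where a whole thing is asked for, a point or a joint stands for the part that bears it (a point fixed in the world has none). Each returns a list of dicts, best first, with "conf" (0 to 1); they miss things now and then, are a little off and sometimes report something else, mostly with a low value. They report only what shows in the picture. A call takes as long as a camera call.
- look_for(camera, target): "rect" ([centre column, centre row, width, height] as shares, 0 to 1, of the picture: columns of its width, rows of its height, round what is visible of it).
- trace(camera, target): "region" (480x640 bool, what is visible of it) and "rect" ([centre column, centre row, width, height] as shares, 0 to 1, of the picture: columns of its width, rows of its height, round what is visible of it).
- landmark_of(camera, target): "position" ([column, row] as shares, 0 to 1, of the picture: columns of its width, rows of its height: a listed point, or the origin of a listed thing).
The state is a dict: "clock": time; "joints": joint angles; "joint_velocities": joint speeds; "joint_torque": joint torques, N m; "tool_pos": TCP position; "orientation": TCP orientation; "ft_force": force on the tool from outside, world axes, zero at the start; "moment": the same for the moment, N m; "grip_width": finger opening in m; "grasp_force": force on a finger pad.
Only numpy, scipy, OpenCV 4.12 (cv2) and the standard library are available. Lean on these libraries where they do the work, as an engineer would, in place of code of your own. Each camera call takes 0.05 s, during which the arm holds its last target. There are 200 camera calls.

## Working session

There is one attempt and no reset: what is moved stays moved. The work goes in short steps, Python scripts to look and compute and a tool call to move; the robot and the scene stay as the last step left them, time stands still between calls to the robot, and variables do not carry over. Pictures are saved under pics/ and viewed, at most 10 in all, crops included, and the job is handed in when it is done.

Besides the shell and the picture viewer there is one more tool, called after "Request:" in YAML: its name, and indented under it one key for each argument. carry_out: Moves the arm, as the interface text tells. Its arguments: {"type":"object","properties":{"plan":{"type":"array"},"claw":{"type":"number"},"force":{"type":"number"}},"required":["plan"]}

```bash
mkdir -p pics
cat > h.py <<'E'
import numpy as np, cv2
from station import *
from scipy.spatial.transform import Rotation as Ro
def back(n,uv,depth=None,z=None):
    c=calibration(n);K,R,t=[np.array(c[k]) for k in('K','R','t')]
    r=np.linalg.inv(K)@np.array([uv[0],uv[1],1.]);o=-R.T@t;d=R.T@r
    s=depth if depth is not None else (z-o[2])/d[2]
    return o+s*d
def proj(n,X):
    c=calibration(n);p=np.array(c['K'])@(np.array(c['R'])@np.array(X)+np.array(c['t']));return p[:2]/p[2]
E
python3 - <<'E'
from h import *
s=sense();print(s['clock'],s['tool_pos'],s['orientation'],s['grip_width']);print(Ro.from_rotvec(s['orientation']).as_matrix().round(3))
for n in('top','side'):
    im,d=camera(n);cv2.imwrite(f'pics/{n}0.png',im[:,:,::-1]);np.save(n,d)
    for t in('neck_hinge','neck_edge','neck_tray','cap_hinge','cap_tray','neck','cap'):
        r=landmark_of(n,t)
        for q in r[:2]:
            uv=np.array(q['position'])*[640,480];z={'h':.125,'e':.125,'t':0}.get(t.split('_')[-1][0] if '_' in t else 't',0)
            print(n,t,round(q['conf'],2),uv.round(),back(n,uv,z=z).round(3))
E
```

```text
0.0 [0.14833479 0.60645817 0.23046969] [-3.75623062e-01 -3.11895529e+00  2.95913708e-03] 0.0852894886417151
[[-0.971  0.237 -0.   ]
 [ 0.237  0.971 -0.002]
 [-0.    -0.002 -1.   ]]
top neck_hinge 0.84 [181. 264.] [0.548 0.179 0.125]
top neck_edge 0.64 [191. 300.] [0.482 0.157 0.125]
top neck_tray 0.81 [256. 255.] [0.583 0.06  0.   ]
top cap_hinge 0.81 [414. 244.] [ 0.593 -0.246  0.125]
top cap_tray 0.64 [459. 255.] [ 0.591 -0.365  0.   ]
top cap 0.84 [466. 266.] [ 0.569 -0.381  0.   ]
top cap 0.31 [258. 259.] [0.575 0.055 0.   ]
side neck_hinge 0.56 [241. 214.] [0.548 0.176 0.125]
side neck_edge 0.58 [219. 222.] [0.49  0.157 0.125]
side neck_tray 0.96 [282. 280.] [0.588 0.064 0.   ]
side cap_hinge 0.95 [374. 289.] [ 0.605 -0.246  0.125]
side cap_tray 0.47 [362. 263.] [0.785 0.041 0.   ]
side neck 0.97 [286. 281.] [0.594 0.056 0.   ]
side cap 0.55 [405. 405.] [ 0.573 -0.378  0.   ]
```

View pics/top0.png

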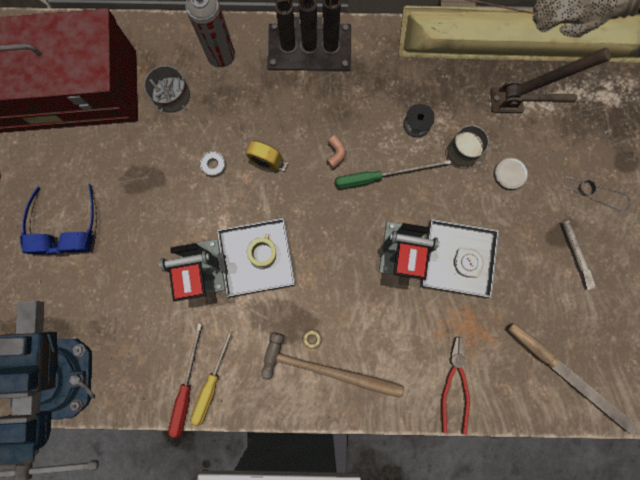

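View pics/side0.png

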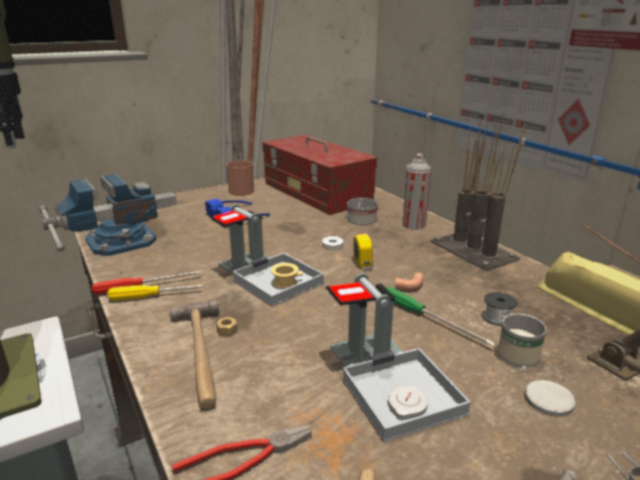

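Run:
```python
from h import *
for n in('top','side'):
    im,_=camera(n);d=np.load(n+'.npy');im=im.astype(int)
    r=trace(n,'neck_flag')
    for q in r[:2]: print(n,q['conf'],np.array(q['rect'])*[640,480,640,480])
    red=(im[...,0]>150)&(im[...,1]<70)&(im[...,2]<70)
    v,u=np.nonzero(red&(d>0)); 
    P=np.array([back(n,(a,b),depth=d[b,a]) for a,b in zip(u,v)])
    h=np.array([.548,.178,.125]);P=P[(np.linalg.norm(P[:,:2]-h[:2],axis=1)<.1)&(P[:,2]>.1)]
    c=P.mean(0);w=np.linalg.svd(P-c)[2][2];print('red',len(P),c.round(4),'normal',(w*np.sign(w[2])).round(3),P.min(0).round(3),P.max(0).round(3))
    if n=='top':
        print(cv2.minAreaRect((P[:,:2]*1000).astype(np.float32)))
        r=trace(n,'neck_tray')[0];m=r['region'];v,u=np.nonzero(m);Q=np.array([back(n,(a,b),z=.02) for a,b in zip(u,v)])
        print('tray',cv2.minAreaRect((Q[:,:2]*1000).astype(np.float32)))
    # barrel
    m=(d>0);vv,uu=np.nonzero(m);K=calibration(n)
    A=np.array([back(n,(a,b),depth=d[b,a]) for a,b in zip(uu,vv)])
    A=A[(np.linalg.norm(A[:,:2]-h[:2],axis=1)<.06)&(A[:,2]>.128)&(A[:,2]<.2)]
    print('above .128',len(A),A.mean(0).round(3))
    np.save('A'+n,A)
```

```text
top 0.89 [184.576 277.392  37.376  44.784]
red 556 [0.5173 0.1664 0.1279] normal [0.004 0.006 1.   ] [0.488 0.137 0.123] [0.546 0.194 0.132]
((517.4568481445312, 166.03684997558594), (51.412818908691406, 49.30632781982422), 12.025555610656738)Traceback (most recent call last):
  File "<stdin>", line 13, in <module>
  File "h.py", line 5, in back
    c=calibration(n);K,R,t=[np.array(c[k]) for k in('K','R','t')]
ValueError: time passes only in moves, steps and waits
```

Request:
carry_out:
  plan:
    - {"dz": -20, "twist": -10}
    - {"twist": -10}
    - {"twist": -3}
  claw: 255

```text
invalid input at $.plan[0]: expected keys dx, dy, dz, twist
```

Run:
```python
from h import *
c=calibration('top');K,R,t=[np.array(c[k]) for k in('K','R','t')]
q=trace('top','neck_tray')[0]
v,u=np.nonzero(q['region']);o=-R.T@t;D=(R.T@np.linalg.inv(K)@np.array([u,v,u*0+1.])).T
Q=o+D*((.02-o[2])/D[:,2])[:,None]
print(len(Q),q['conf'],cv2.minAreaRect((Q[:,:2]*1000).astype(np.float32)),sense()['clock'],sense()['tool_pos'])
```

```text
4158 0.61 ((576.2759399414062, 59.15555953979492), (142.34510803222656, 141.98316955566406), 11.38353443145752) 1.0 [0.14840116 0.60713887 0.23134264]
```

Request:
carry_out:
  plan:
    - {"dx": 0, "dy": 0, "dz": -20, "twist": -10}
    - {"dx": 0, "dy": 0, "dz": 0, "twist": -10}
    - {"dx": 0, "dy": 0, "dz": 0, "twist": -4}
  claw: 255

```text
clock: 1.38
tool_pos: [0.1486, 0.6072, 0.2516]
orientation: [-0.286, 3.129, 0.001]
ft_force: [-0.7, 0.0, 0.2]
grip_width: 0.0321
grasp_force: 0.0
```

Request:
carry_out:
  plan:
    - {"dx": 0, "dy": 0, "dz": -30, "twist": -1}
    - {"dx": -23, "dy": -56, "dz": 0, "twist": 0}
    - {"dx": -23, "dy": -56, "dz": 0, "twist": 0}
    - {"dx": -23, "dy": -56, "dz": 0, "twist": 0}
    - {"dx": -23, "dy": -56, "dz": 0, "twist": 0}
    - {"dx": -23, "dy": -56, "dz": 0, "twist": 0}
    - {"dx": -23, "dy": -56, "dz": 0, "twist": 0}
    - {"dx": -23, "dy": -56, "dz": 0, "twist": 0}
    - {"dx": -23, "dy": -56, "dz": 0, "twist": 0}
    - {"dx": -21, "dy": -57, "dz": 0, "twist": 0}

```text
clock: 2.62
tool_pos: [0.4493, 0.1504, 0.2816]
orientation: [-0.308, 3.125, 0.001]
ft_force: [1.3, 0.9, 0.4]
grip_width: 0.0003
grasp_force: 0.0
```

```bash
cat >> h.py <<'E'
def st():
    s=sense();a=.2;H=np.array([.554,.174,.125]);M=np.array([[np.cos(a),np.sin(a),0],[-np.sin(a),np.cos(a),0],[0,0,1]])
    R=Ro.from_rotvec(s['orientation']).as_matrix()
    print(round(s['clock'],2),'stand mm',(1000*M@(s['tool_pos']-H)).round(1),'tooly deg',np.degrees(np.arctan2(R[1,1],R[0,1])).round(2),'tz',R[:,2].round(3),'F',(M@s['ft_force']).round(1),s['grip_width'])
E
python3 -c "from h import *;st()"
```

```text
2.62 stand mm [-107.3   -2.4  156.6] tooly deg 101.27 tz [ 0.001  0.001 -1.   ] F [1.5 0.7 0.4] 0.0002624866533502556
```

Request:
carry_out:
  plan:
    - {"dx": 0, "dy": 2, "dz": 57, "twist": 0}
    - {"dx": 0, "dy": 0, "dz": 57, "twist": 0}
    - {"dx": 0, "dy": 0, "dz": 57, "twist": 0}
    - {"dx": 0, "dy": 0, "dz": 0, "twist": 0}

```text
clock: 3.12
tool_pos: [0.4451, 0.1528, 0.1072]
orientation: [0.309, -3.118, 0.005]
ft_force: [0.1, 0.1, 1.7]
grip_width: 0.0001
grasp_force: 0.0
```

Run:
```python
from h import *
st()
im,d=camera('side');cv2.imwrite('pics/s1.png',cv2.resize(im[120:300,160:360,::-1],None,fx=3.3,fy=3.3,interpolation=2))
```

```text
3.12 stand mm [-110.9    0.9  -17.8] tooly deg 101.31 tz [-0.008 -0.004 -1.   ] F [0.1 0.1 1.7] 8.04480472609631e-05
```

View pics/s1.png

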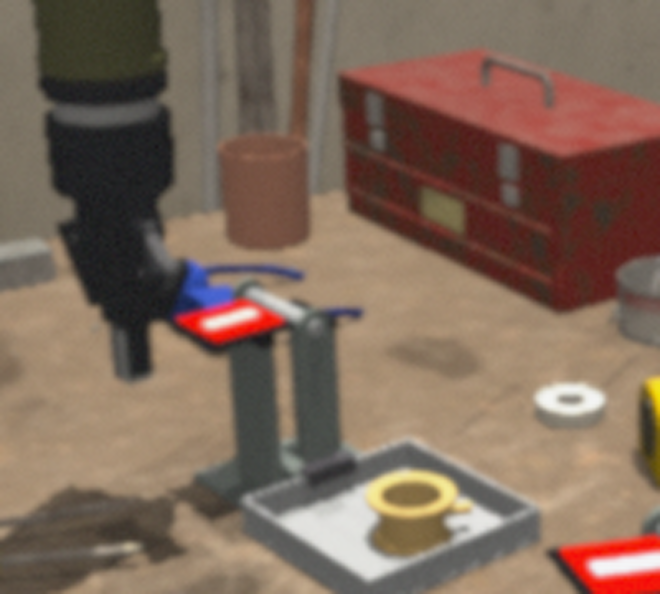

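Request:
carry_out:
  plan:
    - {"dx": -22, "dy": 0, "dz": 0, "twist": 0}
    - {"dx": 0, "dy": 0, "dz": 0, "twist": 0}
    - {"dx": -3, "dy": 0, "dz": 0, "twist": 0}
    - {"dx": 0, "dy": 0, "dz": 0, "twist": 0}

```text
clock: 3.68
tool_pos: [0.4723, 0.1587, 0.1113]
orientation: [-0.308, 3.125, 0.0]
ft_force: [-0.3, 0.4, -0.1]
grip_width: -0.0004
grasp_force: 0.0
```

```bash
python3 -c "from h import *;st()"
```

```text
3.67 stand mm [-83.2   1.3 -13.7] tooly deg 101.26 tz [ 0.001  0.    -1.   ] F [-0.2  0.5 -0.1] -0.00036234066695554684
```

Request:
carry_out:
  plan:
    - {"dx": -3, "dy": 0, "dz": 0, "twist": 0}
    - {"dx": 0, "dy": 0, "dz": 0, "twist": 0}

```text
clock: 3.92
tool_pos: [0.4752, 0.1594, 0.1103]
orientation: [-0.308, 3.126, 0.0]
ft_force: [-0.3, 0.3, -0.3]
grip_width: -0.0001
grasp_force: 0.0
```

```bash
python3 -c "from h import *;st()"
```

```text
3.92 stand mm [-80.1   1.3 -14.7] tooly deg 101.26 tz [ 0.  0. -1.] F [-0.2  0.4 -0.3] -0.0001295087430151901
```

Request:
carry_out:
  plan:
    - {"dx": -3, "dy": 0, "dz": 0, "twist": 0}
    - {"dx": 0, "dy": 0, "dz": 0, "twist": 0}

```text
clock: 4.18
tool_pos: [0.4755, 0.1593, 0.1098]
orientation: [0.309, -3.121, 0.002]
ft_force: [-5.1, -0.3, 3.2]
grip_width: 0.0003
grasp_force: 2.5
```

```bash
python3 -c "from h import *;st()"
```

```text
4.17 stand mm [-79.9   1.2 -15.2] tooly deg 101.31 tz [-0.005 -0.002 -1.   ] F [-5.   0.7  3.2] 0.00027532660225697416
```

Request:
carry_out:
  plan:
    - {"dx": -2, "dy": 0, "dz": 0, "twist": 0}
    - {"dx": 0, "dy": 0, "dz": -8, "twist": 0}
    - {"dx": -2, "dy": 0, "dz": -8, "twist": 0}
    - {"dx": 0, "dy": 0, "dz": 0, "twist": 0}

```text
clock: 4.68
tool_pos: [0.4771, 0.1596, 0.1256]
orientation: [0.309, -3.117, 0.004]
ft_force: [-9.5, -0.9, 2.7]
grip_width: 0.0
grasp_force: 4.3
```

Run:
```python
from h import *
st()
im,d=camera('side');cv2.imwrite('pics/s2.png',cv2.resize(im[150:270,180:320,::-1],None,fx=4,fy=4,interpolation=2))
```

```text
4.67 stand mm [-78.2   1.1   0.6] tooly deg 101.33 tz [-0.009 -0.004 -1.   ] F [-9.5  1.   2.7] 2.1182713091206866e-06
```

View pics/s2.png

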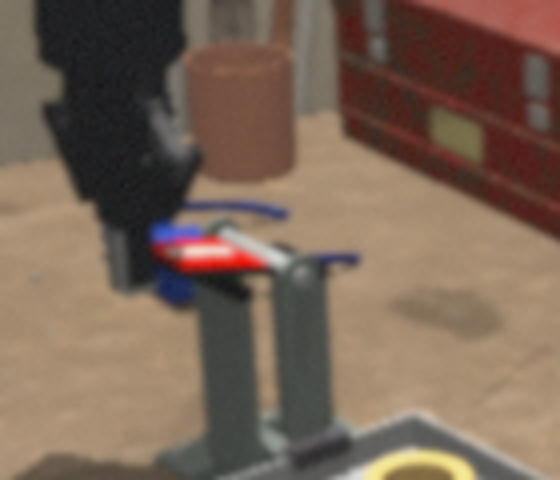

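Request:
carry_out:
  plan:
    - {"dx": -4, "dy": 0, "dz": -13, "twist": 0}
    - {"dx": -8, "dy": 0, "dz": -12, "twist": 0}
    - {"dx": -10, "dy": 0, "dz": -11, "twist": 0}
    - {"dx": 0, "dy": 0, "dz": 0, "twist": 0}

```text
clock: 5.22
tool_pos: [0.5033, 0.1651, 0.1628]
orientation: [0.308, -3.126, -0.0]
ft_force: [-2.1, -0.3, 1.8]
grip_width: 0.0
grasp_force: 1.1
```

```bash
python3 -c "from h import *;st()"
```

```text
5.22 stand mm [-51.4   1.3  37.8] tooly deg 101.27 tz [-0.  0. -1.] F [-2.1  0.1  1.8] 1.8216210903977703e-05
```

Request:
carry_out:
  plan:
    - {"dx": -12, "dy": 0, "dz": -8, "twist": 0}
    - {"dx": -13, "dy": 0, "dz": -6, "twist": 0}
    - {"dx": -14, "dy": 0, "dz": -3, "twist": 0}
    - {"dx": -13, "dy": 0, "dz": 0, "twist": 0}
    - {"dx": 0, "dy": 0, "dz": 0, "twist": 0}

```text
clock: 5.85
tool_pos: [0.5553, 0.1751, 0.1788]
orientation: [-0.307, 3.126, 0.0]
ft_force: [-0.0, -0.4, 0.5]
grip_width: -0.0002
grasp_force: 0.0
```

Run:
```python
from h import *
st()
im,d=camera('side');cv2.imwrite('pics/s3.png',cv2.resize(im[120:270,180:330,::-1],None,fx=4,fy=4,interpolation=2))
```

```text
5.85 stand mm [ 1.5  0.8 53.8] tooly deg 101.23 tz [ 0.001  0.    -1.   ] F [-0.1 -0.4  0.5] -0.00021153931394338763
```

View pics/s3.png

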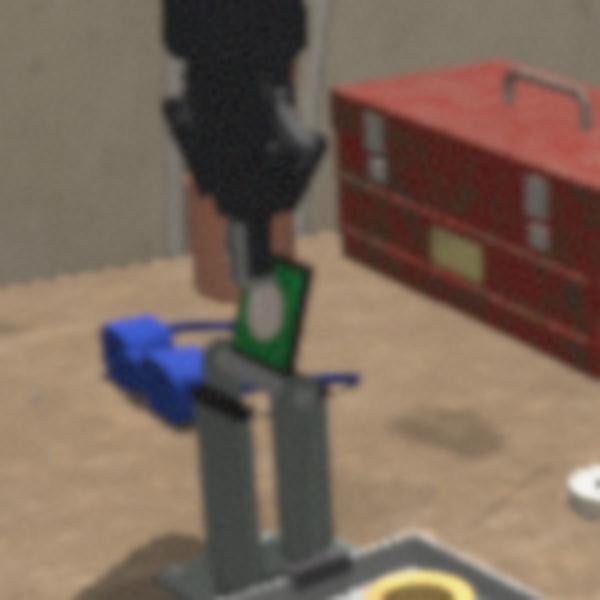

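Request:
carry_out:
  plan:
    - {"dx": -13, "dy": 0, "dz": 3, "twist": 0}
    - {"dx": -12, "dy": 0, "dz": 8, "twist": 0}
    - {"dx": -10, "dy": 0, "dz": 11, "twist": 0}
    - {"dx": -7, "dy": 0, "dz": 13, "twist": 0}
    - {"dx": -2, "dy": 0, "dz": 8, "twist": 0}
    - {"dx": 0, "dy": 0, "dz": 5, "twist": 0}
    - {"dx": 0, "dy": 0, "dz": 0, "twist": 0}

```text
clock: 6.78
tool_pos: [0.597, 0.1836, 0.1308]
orientation: [0.308, -3.125, 0.001]
ft_force: [0.6, -0.5, 0.8]
grip_width: 0.0003
grasp_force: 0.0
```

```bash
python3 -c "from h import *;st()"
```

```text
6.78 stand mm [44.1  0.8  5.8] tooly deg 101.28 tz [-0.001 -0.    -1.   ] F [ 0.5 -0.6  0.8] 0.00033786507902069495
```

Press a little further to the stop.

Request:
carry_out:
  plan:
    - {"dx": 0, "dy": 0, "dz": 3, "twist": 0}
    - {"dx": 0, "dy": 0, "dz": 2, "twist": 0}
    - {"dx": 0, "dy": 0, "dz": 0, "twist": 0}

```text
clock: 7.15
tool_pos: [0.5977, 0.1838, 0.1288]
orientation: [-0.308, 3.125, -0.0]
ft_force: [-3.9, -2.7, 14.6]
grip_width: 0.0003
grasp_force: 7.6
```

```bash
python3 -c "from h import *;st()"
```

```text
7.15 stand mm [44.8  1.   3.8] tooly deg 101.26 tz [ 0.001 -0.    -1.   ] F [-4.4 -1.8 14.6] 0.0002644209931595979
```

Firm stop at z = +3.8 mm, matching the flat face. I'll lift off and check.

Request:
carry_out:
  plan:
    - {"dx": 0, "dy": 0, "dz": -20, "twist": 0}
    - {"dx": 0, "dy": 0, "dz": -50, "twist": 0}
    - {"dx": 0, "dy": 0, "dz": -50, "twist": 0}
    - {"dx": 50, "dy": 0, "dz": 0, "twist": 0}
    - {"dx": 60, "dy": 0, "dz": 0, "twist": 0}
    - {"dx": 60, "dy": 0, "dz": 0, "twist": 0}
    - {"dx": 40, "dy": 20, "dz": 0, "twist": 0}
    - {"dx": 0, "dy": 0, "dz": 0, "twist": 0}
    - {"dx": 0, "dy": 0, "dz": 0, "twist": 0}

```text
clock: 8.28
tool_pos: [0.3889, 0.1626, 0.2467]
orientation: [-0.308, 3.125, 0.001]
ft_force: [0.8, 0.7, 0.2]
grip_width: -0.0002
grasp_force: 0.0
```

Run:
```python
from h import *
st()
a,d=camera('top');b,_=camera('side')
cv2.imwrite('pics/f.png',np.hstack([cv2.resize(a[120:360,120:520],(400,240)),cv2.resize(b[150:390,180:580],(400,240))])[:,:,::-1])
cv2.imwrite('pics/f2.png',cv2.resize(b[150:290,180:340,::-1],None,fx=4,fy=4,interpolation=2))
c=calibration('top');K,R,t=[np.array(c[k]) for k in('K','R','t')]
i=a.astype(int);v,u=np.nonzero((i[...,1]>i[...,0]+30)&(i[...,1]>i[...,2]+20)&(d>0))
P=(R.T@((np.linalg.inv(K)@np.array([u,v,u*0+1.]))*d[v,u]-t[:,None])).T
P=P[np.hypot(P[:,0]-.59,P[:,1]-.18)<.05];c=P.mean(0);w=np.linalg.svd(P-c)[2][2];print(len(P),c.round(3),w.round(3))
```

```text
8.28 stand mm [-164.1   21.6  121.7] tooly deg 101.26 tz [ 0.002  0.001 -1.   ] F [0.9 0.5 0.2] -0.00022409985729443519
586 [0.592 0.181 0.128] [0.006 0.003 1.   ]
```

View pics/f.png

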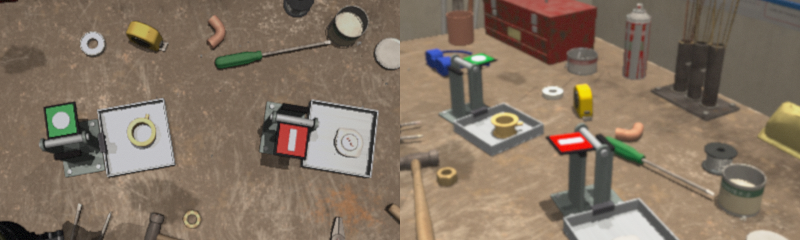

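View pics/f2.png

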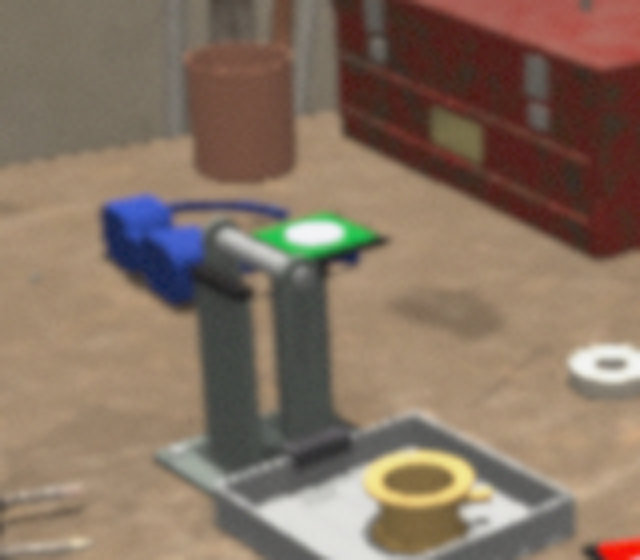

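The neck flag lies flat to the back with green up (crop pixel 315,235). The cap flag is still red and nothing else has moved.

```bash
python3 -c "from station import *;print(finish_job())"
```

```text
the job is handed in; nothing more can be done
None
```

The brass filler neck's flag is flipped right over and lies flat with the green face up; the cap tray's flag is still red, the final pictures show nothing else moved, and the job was handed in just after 8.3 s.

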